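Vent the air box through its silencer

TASK

Vent the bench air box: with a fingertip, push the black selector lever round, click by click and without gripping or forcing it, until it points at the outlet that carries the silencer (the tall closed brass fitting; the other outlets carry open couplings) and has clicked home there. Only then press the round black dump button on the panel right down and let it come back up. Leave the regulator knob and everything lying about as they are, and finish clear of everything.

Things in the scene. Friction and masses are not known exactly. Their poses are not given: they have to be found in the camera images.
- console: the air box: a low case fixed to the bench, 270 mm deep (x) by 360 mm wide (y), with a level aluminium top panel 60 mm above the bench; origin at the centre of its underside, x away from the robot at yaw 0, z up. All offsets below marked 'panel' are in this frame
- selector_axis (a point): top centre of the selector's round black hub (34 mm across), on its upright turning axis, 31 mm above the panel; panel offset x +12, y +60 mm. Nine outlets stand round it on a circle of 95 mm radius, 30 degrees apart, from -120 to +120 degrees about panel +x; the robot's side of the circle is open
- lever_nose (a point): top of the lever's free end, 60 mm from the axis, 30 mm above the panel. The lever is one straight black bar 14 mm wide with flat upright sides, reaching from the hub to 60 mm from the axis; its sides go from 8 to 30 mm above the panel; a white line along its top marks the nose
- selector_aim (a point): the point that the lever points at: 95 mm from the axis along the lever's line, over the circle of the outlets, 30 mm above the panel
- selector (a joint): lever angle, rad: 0 straight ahead (panel +x), positive anticlockwise from above. A spring detent holds it every 30 degrees (0.524 rad), one click per outlet; it resists with up to 0.2 N m (3 to 5 N on the lever), lets go a little past half-way and snaps on into the next click by itself. End stops +-2.18. Starts at -30, 0 or 30 degrees; has to go 2 to 5 clicks, either way
- silencer_top (a point): tip of the silencer: a brass six-sided nut with a slim closed cylinder on it, 18 mm across, 46 mm tall over the panel, rounded on top, no bore. It stands on one of the four outermost outlets (90 or 120 degrees to either side). The other eight outlets carry open brass couplings, 24 mm across, 30 mm tall, with a dark bore. All are fixed
- dump (a joint): travel of the dump button, m: 0 up, 0.006 fully down; a spring returns it, about 5 N holds it fully down
- dump_top (a point): centre of the top face of the dump button, a flat round black button 32 mm across in a steel collar 48 mm across; top 22 mm above the panel when up; panel offset x -75, y -85 mm. It is pressed straight down
- regulator (a joint): angle of the regulator knob, rad, 0 at the start; it is to stay there
- regulator_top (a point): top centre of the regulator knob, a ribbed black knob 38 mm across and 40 mm tall on the panel; panel offset x -20, y -147 mm
- tape: white roll of thread tape, ring 54 mm across, 13 mm high, lying on the panel; origin at the centre of its underside; to be left alone
- nipple: spare brass coupling nipple standing on the panel, 22 mm across, 34 mm tall; origin at the centre of its underside; to be left alone
- spanner: steel spanner, 180 mm, lying on the bench beside the box; origin at the centre of its underside; to be left alone
- hex_key: L-shaped steel hex key, 110 by 36 mm, lying on the bench beside the box; origin at the centre of its underside; to be left alone
- bolt: steel cap screw standing on its head, 18 mm across, 40 mm tall, on the bench; origin at the centre of its underside; to be left alone
- hex_tube: black six-sided tube standing upright, 52 mm across, 130 mm tall, on the bench; origin at the centre of its underside; to be left alone
- ear_muffs: black ear defenders, two cups 76 mm high and a band, on the bench; origin at the centre of its underside; to be left alone

How it is judged:
On the way, in this order (a step that is already met when the one before it is completed fails the run):
1. the lever points at the silencer and rests there, with the button not yet pressed (horizontal distance between selector_aim and silencer_top below 0.01 m and velocity of joint selector between -0.1 and 0.1 rad/s and value of joint dump below 0.001 m), for 0.3 s.
2. the dump button is pressed down (value of joint dump above 0.0045 m and horizontal distance between selector_aim and silencer_top below 0.01 m), for 0.05 s.
3. the button is let up again (value of joint dump below 0.001 m), for 0.1 s.
At the end, for the whole second after the job is handed in: Lever at rest, its line within 10 mm (6 degrees) of the silencer's centre; after that the button was pressed at least 4.5 of its 6 mm and is up again (under 1 mm); regulator within 0.15 rad and every loose thing within 15 mm of its start (all of step 1 and value of joint regulator between -0.15 and 0.15 rad and distance of each of tape, nipple, spanner, hex_key, bolt, hex_tube, ear_muffs from where it was at the start of the episode below 0.015 m); the robot touches nothing.
It fails at once if the lever is gripped (pressed on both flanks at once, over 2 N each) (contact force between the fingers and selector_c1 above 2 N and contact force between the fingers and selector_c2 above 2 N).
It fails at once if the dump button is pressed while the lever does not point at the silencer (value of joint dump above 0.002 m and horizontal distance between selector_aim and silencer_top above 0.012 m).
It fails at once if the lever is forced (more than 20 N) (contact force between any of the fingers, the arm and selector above 20 N).
It fails at once if the regulator knob is turned (value of joint regulator above 0.15 rad or value of joint regulator below -0.15 rad).
It fails at once if a loose thing is shoved or lifted (distance of any of tape, nipple, spanner, hex_key, bolt, hex_tube, ear_muffs from where it was at the start of the episode above 0.015 m).
It also fails if it takes over 54 s, if anything falls off the work surface, if the arm or the gripper's body presses on something with over 40 N, if the wrist force passes 120 N, or if a joint passes its speed limit or range.

ROBOT

A 6-joint arm with a two-finger parallel gripper is mounted at the origin on the work surface. World frame = base frame: x ahead of the robot, y to its left, z up, the work surface at z = 0. Lengths are in m, angles in rad, forces in N, time in s.
With the tool pointing down it reaches from about 0.4 to 0.825 m from the base axis. Payload 7 kg.
Tool frame: the origin (TCP) lies at the very end of the fingers, on their centre line; the grasp point (between the pads) lies 19 mm behind it (env.grasp_offset is the distance from the TCP to the grasp point, in m); z points along the fingers, y is the line along which they close (so a half turn about z gives the same grasp; the last joint's range is limited). The gripper opens to 88 mm and grips with 3 to 60 N. Pads are 19 mm wide; open, the fingers measure 130 mm over their backs; the gripper's body (78 mm by 193 mm) begins 47 mm behind the grasp point.
Start: joints at [1.473, 0.359, 0.012, 0, -1.224, -0.288], TCP at [0.254, 0.625, 0.227] pointing down, gripper open.
Joint ranges: [-3.07, 3.07], [-1.43, 2.12], [-1.02, 1.25], [-3.03, 1.67], [-3.05, -0], [-3.03, 3.03]. Speed limits (rad/s): [2.39, 2.39, 3.01, 3.14, 3.14, 3.14].

INTERFACE

Orientations are given as a 3x3 rotation matrix whose columns are the frame's x, y, z axes.
In Python, from rig import env gives the robot as it stands. The module is installed in compiled form; this text tells all that it offers.
- The arm moves only by the tool apply_moves, never from a script. Its argument "motion" is a list that holds one entry, the list of rows, each a list of 7 numbers: the shift along the world's x, y, z scaled (see below), then the turn, a rotation vector about the world's x, y, z scaled (see below), then the opening in per cent of the stroke, from 0 (shut) to 100 (fully open). In form: [[[tx, ty, tz, rx, ry, rz, grip], ...]]. A call has exactly 5 rows; each row shifts and turns the commanded pose from where the row before left it; what a row does not reach is not made up. The controller multiplies each number of a shift by 250 mm and each number of a turn by 360 degrees. A row lasts 1/8 s, in which the tool goes at most 62.5 mm and 10.7 degrees, less where a joint would pass 70% of its speed; a pose out of reach is approached as far as the arm can. A call with a number of a shift or a turn outside -1 to 1 is refused whole. A call with a gripper value outside its range is refused whole. The fingers move at their own pace and stop on an object; the grip force is fixed at half the most. Time passes only in rows, so rows that do not move let the fingers close, or fill a call up. It gives the time, the measured TCP pose, the force, the opening and the grip force at its end, in the units of the state.
- env.get_state(): the state, without advancing time (a new reading comes with each control period).
- env.snapshot(name): name is "scene" or "top"; returns (picture, depth): 384x512x3 uint8, blue, green, red; 384x512 float32, m along the optical axis (not along the pixel's ray), 0 where there is no reading.
- env.camera_params(name): a dict with "fov_y" (degrees; the focal length in pixels is half the picture's height over the tangent of half this angle, whatever the lens; pixels are square), "cx", "cy" (the principal point, pixels), "eye" and "attitude" of the camera in the world. Camera axes: x right, y up, looking along -z (the intrinsics and any distortion apply to the point x, -y, -z); pixel columns grow to the right and rows downward; lengths in m; the calibration is good to about 2 mm. A picture is of the moment at which its call begins. camera_params takes no time and is no camera call.
- env.sign_off(): hands the job in; it is judged then, once.
Trained networks look in the newest picture that a camera, given by its name, has taken for a name from the list of things; names that differ only in an ending like _2 or _b are one class to them, and where a whole thing is asked for, a point or a joint stands for the part that bears it (a point fixed in the world has none). Each returns a list of dicts, best first, with "conf" (0 to 1); they miss things now and then, are a little off and sometimes report something else, mostly with a low value. They report only what shows in the picture. A call takes as long as a camera call.
- env.look_for(camera, label): "rect" ([left, top, width, height] in pixels, round what is visible of it).
- env.silhouettes(camera, label): "region" (384x512 bool, what is visible of it) and "rect" ([left, top, width, height] in pixels, round what is visible of it).
- env.pinpoint(camera, label): "at" ([column, row] in pixels: a listed point, or the origin of a listed thing).
The state is a dict: "t": time; "joint_pos": joint angles; "qvel": joint speeds; "joint_torque": joint torques, N m; "position": TCP position; "orientation": TCP orientation; "wrist_force": force on the tool from outside, world axes, zero at the start; "torque": the same for the moment, N m; "grip_width": finger opening in m; "grasp_force": force on a finger pad.
Only numpy, scipy, OpenCV 4.12 (cv2) and the standard library are available. Lean on these libraries where they do the work, as an engineer would, in place of code of your own. Each camera call takes 0.05 s, during which the arm holds its last target. There are 200 camera calls.

## Working session

There is one attempt and no reset: what is moved stays moved. The work goes in short steps, Python scripts to look and compute and a tool call to move; the robot and the scene stay as the last step left them, time stands still between calls to the robot, and variables do not carry over. Pictures are saved under pics/ and viewed, at most 10 in all, crops included, and the job is handed in when it is done.

Besides the shell and the picture viewer there is one more tool, called as name(argument=value, ...), one argument or row to a line, values as JSON. apply_moves: Moves the arm, as the interface text tells. Shifts and turns lie within -1 to 1; 1 stands for 250 mm of shift or 360 degrees of turn. Its arguments: {"type":"object","properties":{"motion":{"type":"array","items":{"type":"array","items":{"type":"array","items":{"type":"number"}}}}},"required":["motion"]}

```bash
mkdir -p pics; cat > h.py <<'E'
import numpy as np, cv2
from rig import env
def cam(n):
    p=env.camera_params(n); f=192/np.tan(np.radians(p["fov_y"])/2); return p,f
def ray(n,uv):
    p,f=cam(n); d=np.array([(uv[0]-p["cx"])/f,-(uv[1]-p["cy"])/f,-1.]); return np.array(p["eye"]),np.array(p["attitude"])@d
def at_z(n,uv,z):
    e,d=ray(n,uv); return e+d*(z-e[2])/d[2]
def proj(n,P):
    p,f=cam(n); c=np.array(p["attitude"]).T@(np.array(P)-np.array(p["eye"])); return [p["cx"]+f*c[0]/-c[2],p["cy"]-f*c[1]/-c[2]]
E
python3 - <<'E'
from h import *
for n in("scene","top"):
    im,d=env.snapshot(n); cv2.imwrite(f"pics/{n}0.png",im); np.save(n,d)
    print(n,env.camera_params(n))
    for l,z in(("selector_axis",.091),("lever_nose",.09),("selector_aim",.09),("silencer_top",.106),("dump_top",.082),("regulator_top",.1),("console",0)):
        for r in env.pinpoint(n,l)[:2]: print(l,np.round(r["at"],1),round(r["conf"],2),np.round(at_z(n,r["at"],z),4))
print(env.get_state())
E
```

```text
scene {'fov_y': 54.893246395562294, 'cx': 258.3149732132631, 'cy': 186.8463405154797, 'eye': array([ 1.03365146, -0.00896199,  0.87075099]), 'attitude': array([[ 0.10110573, -0.84043464,  0.53239764],
       [ 0.9947669 ,  0.09331481, -0.04160731],
       [-0.01471236,  0.53381828,  0.84547122]])}
selector_axis [277.5 189. ] 0.78 [0.5542 0.0761 0.091 ]
selector_axis [172.  239.9] 0.75 [ 0.6641 -0.1822  0.091 ]
lever_nose [284.  211.7] 0.51 [0.6188 0.0835 0.09  ]
selector_aim [289.9 227.3] 0.53 [0.6612 0.0914 0.09  ]
silencer_top [295.2 161.1] 0.62 [0.4851 0.1302 0.106 ]
dump_top [207.2 185.5] 0.42 [ 0.5186 -0.0986  0.082 ]
regulator_top [189.2 207.7] 0.83 [ 0.5887 -0.1411  0.1   ]
regulator_top [291.6 229.1] 0.63 [0.6709 0.0934 0.1   ]
console [251.8 212.2] 0.56 [0.5631 0.0085 0.    ]
top {'fov_y': 50.154753467058995, 'cx': 255.37694745785512, 'cy': 193.62177957116637, 'eye': array([0.30246371, 0.01823792, 1.2966684 ]), 'attitude': array([[ 1.25628067e-02,  9.81498410e-01, -1.91057708e-01],
       [-9.99917683e-01,  1.28296910e-02,  1.59893013e-04],
       [ 2.60814609e-03,  1.910399
[... 631 characters left out ...]
1.22410287e+00, -2.88090404e-01]), 'qvel': array([-0.00042419,  0.00043549,  0.00068914,  0.00153305,  0.00146108,
        0.00103186]), 'joint_torque': array([-9.35795397e-04, -5.82275677e+01,  2.93280137e+01,  7.00211138e+00,
        1.25752654e-02, -1.17851798e-05]), 'position': array([0.25400404, 0.6253496 , 0.22657871]), 'orientation': array([[ 9.26495747e-01, -3.76305235e-01, -2.40478664e-05],
       [-3.76305234e-01, -9.26495748e-01,  2.80577139e-05],
       [-3.28385106e-05, -1.69460146e-05, -9.99999999e-01]]), 'wrist_force': array([-0.5074415 , -0.48741719, -0.40735523]), 'torque': array([-0.03126399, -0.00093505,  0.02532883]), 'grasp_force': 0.0, 'grip_width': 0.08777357132673798}
```

View pics/top0.png

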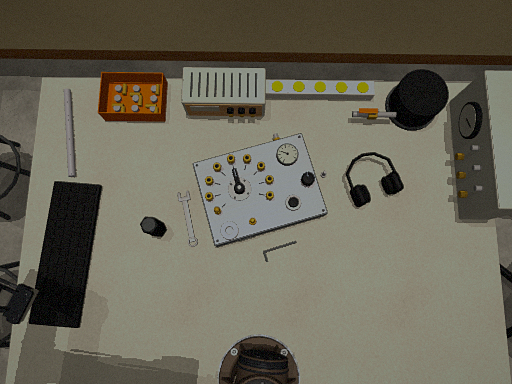

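View pics/scene0.png

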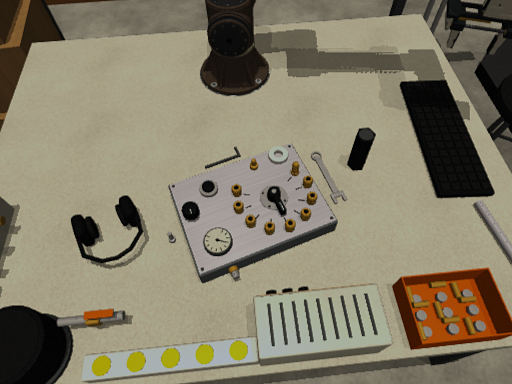

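```bash
python3 - <<'E'
import cv2
a=cv2.imread("pics/scene0.png")[130:290,155:355]; cv2.imwrite("pics/s1.png",cv2.resize(a,None,fx=4,fy=3.75 and 4,interpolation=cv2.INTER_CUBIC)[:600])
a=cv2.imread("pics/top0.png")[125:251,180:345]; cv2.imwrite("pics/t1.png",cv2.resize(a,None,fx=4.5,fy=4.5,interpolation=cv2.INTER_CUBIC))
E
```

```text
(no output)
```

View pics/s1.png

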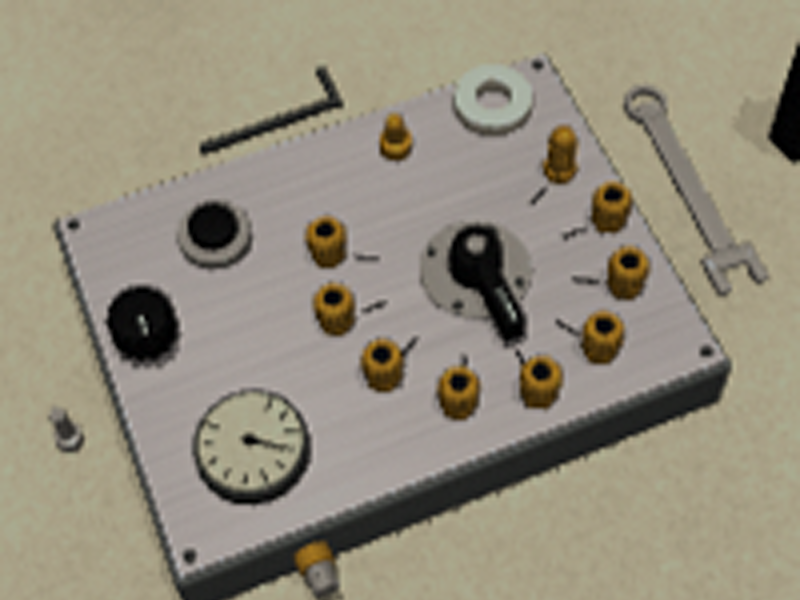

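View pics/t1.png

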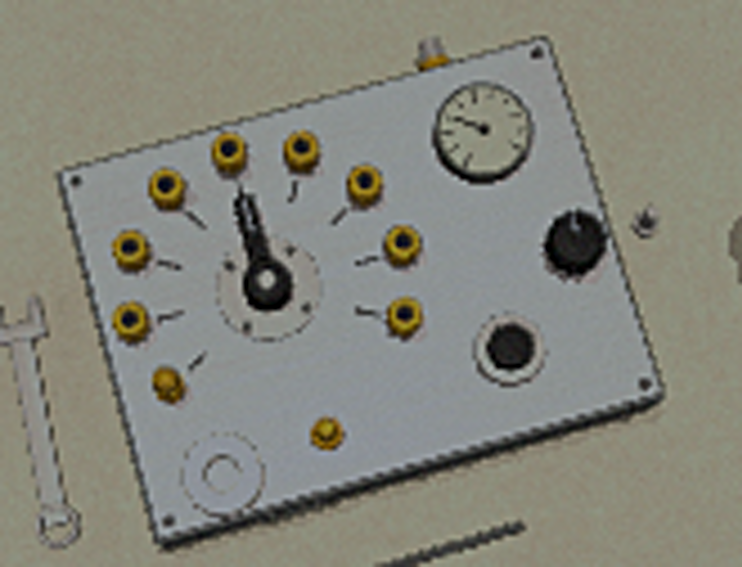

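```bash
cat > fit.py <<'E'
from h import *
from scipy.optimize import least_squares
def O(a,z=.09,r=.095): a=np.radians(a); return (.012+r*np.cos(a),.06+r*np.sin(a),z)
P=[(.135,.18,.06),(.135,-.18,.06),(-.135,-.18,.06),(-.135,.18,.06)]+[O(a) for a in(90,60,30,0,-30,-60,-90,-120)]+[(-.075,-.085,.082),(.012,.06,.091)]
T=[(60,174),(547,38),(663,394),(160,540),(130,318),(130,246),(167,184),(229,149),(301,146),(365,182),(403,241),(405,311),(511,347),(268,281)]
S=[(730,362),(183,578),(57,222),(545,57),(613,194),(629,260),(604,322),(541,369),(459,380),(382,352),(334,296),(327,230),(213,225),(477,242)]
T=(np.array(T)+.5)/4.5-.5+[180,125]; S=(np.array(S)+.5)/4-.5+[155,130]
def W(q,p): c,s=np.cos(q[2]),np.sin(q[2]); return [q[0]+c*p[0]-s*p[1],q[1]+s*p[0]+c*p[1],p[2]]
def res(q,ns=("top","scene")): return np.concatenate([np.array([proj(n,W(q,p)) for p in P])-(T if n=="top" else S) for n in ns])
if __name__=="__main__":
    for ns in(("top",),("scene",),("top","scene")):
        r=least_squares(lambda q:res(q,ns).ravel(),[.56,0,.27],loss="soft_l1"); print(ns,r.x,np.degrees(r.x[2])); 
    print(np.round(res(r.x),1).tolist())
    for n,p in(("axis",(.012,.06,.091)),("nose",O(0,.09,.06)),("sil",O(120,.106)),("dump",P[-2]),("reg",(-.02,-.147,.1))): print(n,np.round(W(r.x,p),4))
    for n,uv,z in(("top",(327,428),.094),("scene",(395,122),.094),("top",(222,473),.073),("scene",(493,95),.073)):
        o=(180,125) if n=="top" else (155,130); k=4.5 if n=="top" else 4
        print(n,at_z(n,((uv[0]+.5)/k-.5+o[0],(uv[1]+.5)/k-.5+o[1]),z))
E
python3 fit.py
```

```text
('top',) [0.56357091 0.00663207 0.29676579] 17.003427232749825
('scene',) [0.56332925 0.00554075 0.29871796] 17.11527847577807
('top', 'scene') [0.56343526 0.00599059 0.29817508] 17.08417339228188
[[-1.3, -0.9], [0.6, -1.6], [1.7, 0.4], [-0.6, 1.5], [0.2, 0.4], [0.1, 0.3], [0.0, 0.3], [0.2, -0.1], [0.3, 0.2], [0.2, -0.3], [0.3, 0.1], [0.4, 0.5], [0.5, -0.4], [0.0, -0.2], [1.9, -0.4], [-1.5, 2.0], [-1.8, -1.3], [0.4, -2.9], [0.3, -0.2], [0.5, -0.2], [0.5, 0.6], [0.6, 0.3], [0.5, 0.2], [0.4, 0.3], [0.1, 0.2], [-0.3, -0.2], [-0.2, -1.1], [0.1, 0.3]]
axis [0.5573 0.0669 0.091 ]
nose [0.6146 0.0845 0.09  ]
sil [0.4877 0.1316 0.106 ]
dump [ 0.5167 -0.0973  0.082 ]
reg [ 0.5875 -0.1404  0.1   ]
top [0.45801027 0.02619738 0.094     ]
scene [0.46121466 0.02479615 0.094     ]
top [0.42977487 0.09559825 0.073     ]
scene [0.4306316  0.09370861 0.073     ]
```

apply_moves(
  motion=[
    [[0.094, -0.155, 0, 0, 0, -0.0277, 0], [0.094, -0.155, 0, 0, 0, -0.0277, 0], [0.094, -0.155, 0, 0, 0, -0.0277, 0], [0.094, -0.155, 0, 0, 0, -0.0277, 0], [0.094, -0.155, 0, 0, 0, -0.0277, 0]],
  ],
)

```text
t: 1.42
position: [0.3721, 0.4304, 0.2268]
orientation: [[0.304, -0.953, 0.0], [-0.953, -0.304, 0.0], [-0.0, -0.0, -1.0]]
wrist_force: [0.7, 0.2, 0.3]
grip_width: 0.0429
grasp_force: 0.0
```

apply_moves(
  motion=[
    [[0.094, -0.155, 0, 0, 0, -0.0277, 0], [0.094, -0.155, 0, 0, 0, -0.0277, 0], [0.094, -0.155, 0, 0, 0, -0.0277, 0], [0.094, -0.155, 0, 0, 0, -0.0277, 0], [0.094, -0.155, 0, 0, 0, -0.0277, 0]],
  ],
)

```text
t: 2.05
position: [0.4897, 0.2366, 0.2269]
orientation: [[-0.532, -0.847, 0.001], [-0.847, 0.532, 0.001], [-0.001, -0.0, -1.0]]
wrist_force: [1.4, 0.1, 0.7]
grip_width: 0.0006
grasp_force: 0.0
```

apply_moves(
  motion=[
    [[0.094, -0.155, 0, 0, 0, -0.0277, 0], [0.094, -0.155, 0, 0, 0, -0.0277, 0], [0.094, -0.155, 0, 0, 0, -0.0277, 0], [0.094, -0.155, 0, 0, 0, -0.0277, 0], [0.094, -0.155, 0, 0, 0, -0.0277, 0]],
  ],
)

```text
t: 2.68
position: [0.6072, 0.0428, 0.2268]
orientation: [[-0.99, -0.139, 0.0], [-0.139, 0.99, 0.0], [-0.0, 0.0, -1.0]]
wrist_force: [1.2, 0.1, -0.2]
grip_width: 0.0004
grasp_force: 0.0
```

apply_moves(
  motion=[
    [[-0.008, 0.002, -0.1, 0, 0, 0, 0], [0, 0, -0.1, 0, 0, 0, 0], [0, 0, -0.1, 0, 0, 0, 0], [0, 0, -0.1, 0, 0, 0, 0], [0, 0, -0.08, 0, 0, 0, 0]],
  ],
)

```text
t: 3.3
position: [0.6043, 0.0445, 0.1056]
orientation: [[-0.989, -0.145, -0.0], [-0.145, 0.989, -0.0], [0.0, -0.0, -1.0]]
wrist_force: [-0.1, 0.3, 0.9]
grip_width: 0.0003
grasp_force: 0.0
```

```bash
cat >> h.py <<'E'
def tgt(th,r=.044,t=-.030,ax=(.5573,.0669)):
    p=np.radians(17.08+th); c,s=np.cos(p),np.sin(p); return np.array([ax[0]+c*r-s*t,ax[1]+s*r+c*t])
def look(name,box,k):
    x,y,w,h=box; im,_=env.snapshot("scene"); cv2.imwrite(f"pics/{name}.png",cv2.resize(im[y:y+h,x:x+w],None,fx=k,fy=k,interpolation=cv2.INTER_CUBIC))
E
python3 - <<'E'
from h import *
s=env.get_state(); print(s["position"],s["wrist_force"],s["joint_pos"])
look("a",(195,110,160,120),5)
th=-9
p=s["position"][:2]
while th<120:
    rows=[]
    for i in range(5):
        th+=4.5; q=tgt(th); d=np.round((q-p)/.25,3); p=p+d*.25; rows.append([*d.tolist(),0,0,0,.0125,0])
    print(th,rows)
E
```

```text
[0.6042927  0.04449958 0.10560676] [-0.13293552  0.28632727  0.88876005] [ 3.95557948e-01  3.49153379e-01 -3.00524480e-01 -5.13126695e-05
 -9.21596430e-01 -1.82126242e+00]
13.5 [[0.01, 0.011, 0, 0, 0, 0.0125, 0], [0.006, 0.016, 0, 0, 0, 0.0125, 0], [0.004, 0.016, 0, 0, 0, 0.0125, 0], [0.003, 0.016, 0, 0, 0, 0.0125, 0], [0.002, 0.017, 0, 0, 0, 0.0125, 0]]
36.0 [[0.0, 0.017, 0, 0, 0, 0.0125, 0], [-0.001, 0.016, 0, 0, 0, 0.0125, 0], [-0.002, 0.017, 0, 0, 0, 0.0125, 0], [-0.004, 0.016, 0, 0, 0, 0.0125, 0], [-0.004, 0.016, 0, 0, 0, 0.0125, 0]]
58.5 [[-0.006, 0.016, 0, 0, 0, 0.0125, 0], [-0.008, 0.015, 0, 0, 0, 0.0125, 0], [-0.008, 0.014, 0, 0, 0, 0.0125, 0], [-0.009, 0.014, 0, 0, 0, 0.0125, 0], [-0.011, 0.013, 0, 0, 0, 0.0125, 0]]
81.0 [[-0.011, 0.012, 0, 0, 0, 0.0125, 0], [-0.013, 0.011, 0, 0, 0, 0.0125, 0], [-0.013, 0.011, 0, 0, 0, 0.0125, 0], [-0.014, 0.009, 0, 0, 0, 0.0125, 0], [-0.015, 0.008, 0, 0, 0, 0.0125, 0]]
103.5 [[-0.015, 0.007, 0, 0, 0, 0.0125, 0], [-0.016, 0.005, 0, 0, 0, 0.0125, 0], [-0.016, 0.004, 0, 0, 0, 0.0125, 0], [-0.017, 0.003, 0, 0, 0, 0.0125, 0], [-0.016, 0.002, 0, 0, 0, 0.0125, 0]]
126.0 [[-0.017, 0.001, 0, 0, 0, 0.0125, 0], [-0.017, -0.001, 0, 0, 0, 0.0125, 0], [-0.016, -0.002, 0, 0, 0, 0.0125, 0], [-0.017, -0.004, 0, 0, 0, 0.0125, 0], [-0.016, -0.005, 0, 0, 0, 0.0125, 0]]
```

View pics/a.png

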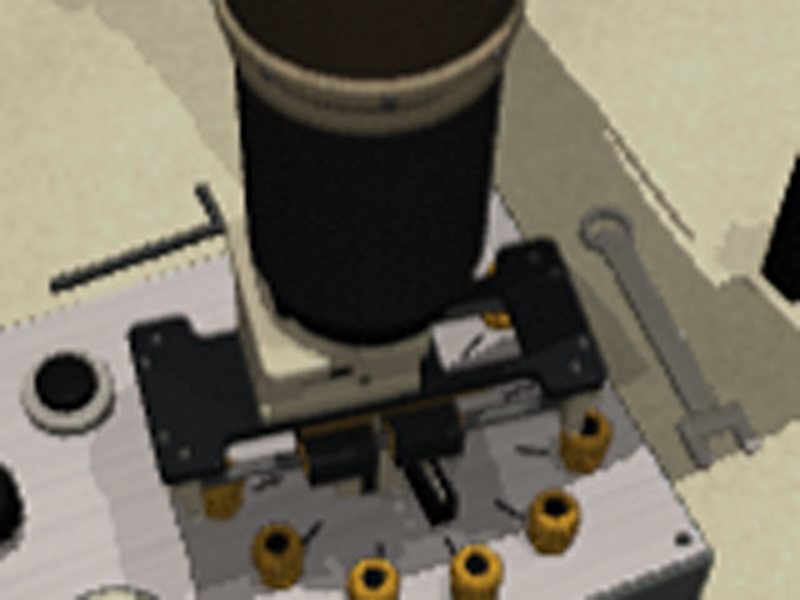

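```bash
python3 - <<'E'
from h import *
for P in([.6043,.0445,.1056],[.6043,.0445,.125],[.6043,.0445,.152],[.6146,.0845,.09]):
    u=np.array(proj("scene",P)); print(P,(u-[195,110])*5)
im,d=env.snapshot("scene"); p,f=cam("scene"); R=np.array(p["attitude"]);e=np.array(p["eye"])
s=env.get_state(); A=np.array(s["orientation"]); t=s["position"]
for v in range(192,212,2):
    o=[]
    for u in range(254,292,3):
        w=e+R@(d[v,u]*np.array([(u-p["cx"])/f,-(v-p["cy"])/f,-1])); q=A.T@(w-t); o.append("%d,%d,%d"%tuple(1000*q))
    print(v,*o)
E
```

```text
[0.6043, 0.0445, 0.1056] [360.85964648 473.9846149 ]
[0.6043, 0.0445, 0.125] [361.09046739 453.47024683]
[0.6043, 0.0445, 0.152] [361.42674282 423.5835348 ]
[0.6146, 0.0845, 0.09] [445.94767739 500.64728094]
192 -25,-35,-112 -25,-28,-109 -24,-22,-105 -25,-16,-104 -26,-9,-103 -26,-3,-101 -25,3,-97 -23,10,-90 -24,17,-88 -25,23,-88 -27,29,-89 46,65,42 -25,44,-80
194 -415,-115,-768 -25,-29,-102 -25,-22,-100 -26,-16,-98 -22,-8,-88 0,4,-48 -24,4,-86 -26,10,-87 -27,16,-86 -30,22,-88 -32,28,-89 -32,35,-86 -30,43,-80
196 -26,-36,-99 -23,-28,-90 -23,-22,-87 -26,-16,-89 -26,-9,-87 -27,-3,-87 -26,3,-82 -31,8,-88 -32,15,-87 -35,21,-88 -35,27,-86 -38,33,-88 34,70,45
198 -14,-33,-69 -24,-29,-84 -27,-23,-86 -30,-17,-88 -31,-11,-87 -33,-4,-87 -31,2,-81 -36,7,-88 -36,13,-86 -38,20,-87 -39,26,-85 -38,33,-80 28,68,45
200 -26,-36,-82 -30,-30,-86 -34,-24,-90 -34,-18,-86 -36,-12,-88 -38,-6,-88 -12,8,-38 -38,6,-83 -38,13,-80 -38,20,-76 -39,27,-75 -39,34,-72 21,66,42
202 -30,-37,-81 -37,-32,-89 -36,-25,-85 -38,-19,-85 -39,-13,-84 -39,-6,-81 -11,8,-28 -38,7,-74 -38,14,-71 -37,21,-67 19,49,43 19,57,45 17,65,45
204 34,-24,45 -38,-32,-83 -38,-26,-79 -38,-19,-78 -38,-12,-75 -38,-6,-72 -13,8,-21 -11,16,-15 2,28,14 1,35,15 12,47,39 13,55,44 10,62,43
206 27,-26,43 -38,-32,-75 -39,-26,-72 -38,-19,-68 -12,-5,-17 -9,2,-9 -9,9,-6 13,24,40 0,28,20 -5,33,12 -6,40,13 7,54,44 5,61,43
208 23,-27,45 20,-20,43 19,-12,45 -11,-12,-10 -11,-5,-6 -10,2,-1 9,15,41 6,22,38 0,28,28 -9,32,14 -11,39,14 3,53,46 0,59,43
210 17,-28,44 15,-21,44 13,-14,44 11,-6,44 9,0,44 8,7,45 5,14,44 4,22,45 2,29,44 -14,30,14 -16,37,14 -4,50,43 -5,58,44
```

apply_moves(
  motion=[
    [[0, 0, -0.06, 0, 0, 0, 0], [0, 0, -0.064, 0, 0, 0, 0], [0, 0, 0, 0, 0, 0, 0], [0, 0, 0, 0, 0, 0, 0], [0, 0, 0, 0, 0, 0, 0]],
  ],
)

```text
t: 4.03
position: [0.6049, 0.0448, 0.0762]
orientation: [[-0.989, -0.145, 0.001], [-0.145, 0.989, 0.0], [-0.001, 0.0, -1.0]]
wrist_force: [1.0, 1.1, -0.0]
grip_width: 0.0007
grasp_force: 0.0
```

```bash
python3 - <<'E'
from h import *
s=env.get_state(); print(s["position"],s["wrist_force"])
th=-9
p=s["position"][:2]
while th<120:
    rows=[]
    for i in range(5):
        th+=4.5; q=tgt(th,t=-.021); d=np.round((q-p)/.25,3); p=p+d*.25; rows.append([*d.tolist(),0,0,0,.0125,0])
    print(th,rows)
E
```

```text
[0.60492116 0.04475832 0.07615024] [ 1.0291902   1.05771251 -0.03636997]
13.5 [[-0.0, 0.045, 0, 0, 0, 0.0125, 0], [0.002, 0.015, 0, 0, 0, 0.0125, 0], [0.002, 0.015, 0, 0, 0, 0.0125, 0], [0.001, 0.015, 0, 0, 0, 0.0125, 0], [-0.001, 0.016, 0, 0, 0, 0.0125, 0]]
36.0 [[-0.002, 0.015, 0, 0, 0, 0.0125, 0], [-0.003, 0.015, 0, 0, 0, 0.0125, 0], [-0.005, 0.015, 0, 0, 0, 0.0125, 0], [-0.005, 0.014, 0, 0, 0, 0.0125, 0], [-0.007, 0.014, 0, 0, 0, 0.0125, 0]]
58.5 [[-0.007, 0.013, 0, 0, 0, 0.0125, 0], [-0.009, 0.013, 0, 0, 0, 0.0125, 0], [-0.009, 0.012, 0, 0, 0, 0.0125, 0], [-0.011, 0.011, 0, 0, 0, 0.0125, 0], [-0.011, 0.01, 0, 0, 0, 0.0125, 0]]
81.0 [[-0.012, 0.009, 0, 0, 0, 0.0125, 0], [-0.013, 0.009, 0, 0, 0, 0.0125, 0], [-0.014, 0.007, 0, 0, 0, 0.0125, 0], [-0.014, 0.006, 0, 0, 0, 0.0125, 0], [-0.014, 0.006, 0, 0, 0, 0.0125, 0]]
103.5 [[-0.015, 0.004, 0, 0, 0, 0.0125, 0], [-0.015, 0.002, 0, 0, 0, 0.0125, 0], [-0.015, 0.002, 0, 0, 0, 0.0125, 0], [-0.015, 0.001, 0, 0, 0, 0.0125, 0], [-0.016, -0.001, 0, 0, 0, 0.0125, 0]]
126.0 [[-0.015, -0.002, 0, 0, 0, 0.0125, 0], [-0.015, -0.003, 0, 0, 0, 0.0125, 0], [-0.015, -0.005, 0, 0, 0, 0.0125, 0], [-0.014, -0.005, 0, 0, 0, 0.0125, 0], [-0.014, -0.007, 0, 0, 0, 0.0125, 0]]
```

apply_moves(
  motion=[
    [[0, 0.024, 0, 0, 0, 0.0125, 0], [0.002, 0.023, 0, 0, 0, 0.0125, 0], [0.002, 0.022, 0, 0, 0, 0.0125, 0], [0.001, 0.02, 0, 0, 0, 0.0125, 0], [-0.001, 0.017, 0, 0, 0, 0.0125, 0]],
  ],
)

```text
t: 4.65
position: [0.6056, 0.0709, 0.076]
orientation: [[-0.858, -0.514, 0.0], [-0.514, 0.858, -0.0], [-0.0, -0.0, -1.0]]
wrist_force: [0.0, -1.3, -0.4]
grip_width: 0.0003
grasp_force: 0.2
```

apply_moves(
  motion=[
    [[-0.002, 0.015, 0, 0, 0, 0.0125, 0], [-0.003, 0.015, 0, 0, 0, 0.0125, 0], [-0.005, 0.015, 0, 0, 0, 0.0125, 0], [-0.005, 0.014, 0, 0, 0, 0.0125, 0], [-0.007, 0.014, 0, 0, 0, 0.0125, 0]],
  ],
)

```text
t: 5.28
position: [0.6009, 0.0889, 0.0762]
orientation: [[-0.595, -0.804, 0.002], [-0.804, 0.595, -0.0], [-0.001, -0.002, -1.0]]
wrist_force: [2.8, -3.5, -0.5]
grip_width: 0.0003
grasp_force: 1.8
```

```bash
python3 - <<'E'
from h import *
s=env.get_state(); print(s["position"],tgt(36,t=-.021),s["wrist_force"])
look("b",(195,110,160,120),5)
for l in("lever_nose","selector_aim"): 
    for r in env.pinpoint("scene",l)[:2]: print(l,r,at_z("scene",r["at"],.09))
for a in (0,30,60): print(a,[(np.array(proj("scene",[*tgt(a,r=r,t=0),.09]))-[195,110])*5 for r in(.06,.095)])
E
```

```text
[0.60086699 0.08893557 0.07621981] [0.60051975 0.08946222] [ 2.7757293  -3.50959294 -0.49441362]
lever_nose {'at': [112.3, 230.4], 'conf': 0.25} [ 0.62421189 -0.32237562  0.09      ]
lever_nose {'at': [172.7, 236.9], 'conf': 0.2} [ 0.65621592 -0.18094845  0.09      ]
selector_aim {'at': [356.2, 165.4], 'conf': 0.41} [0.50476968 0.28718463 0.09      ]
0 [array([446.00946491, 500.7406588 ]), array([477.51924779, 560.79017629])]
30 [array([495.09326829, 465.82934758]), array([555.6989631 , 503.72751928])]
60 [array([515.80721368, 414.98241858]), array([586.98957779, 421.97272206])]
```

View pics/b.png

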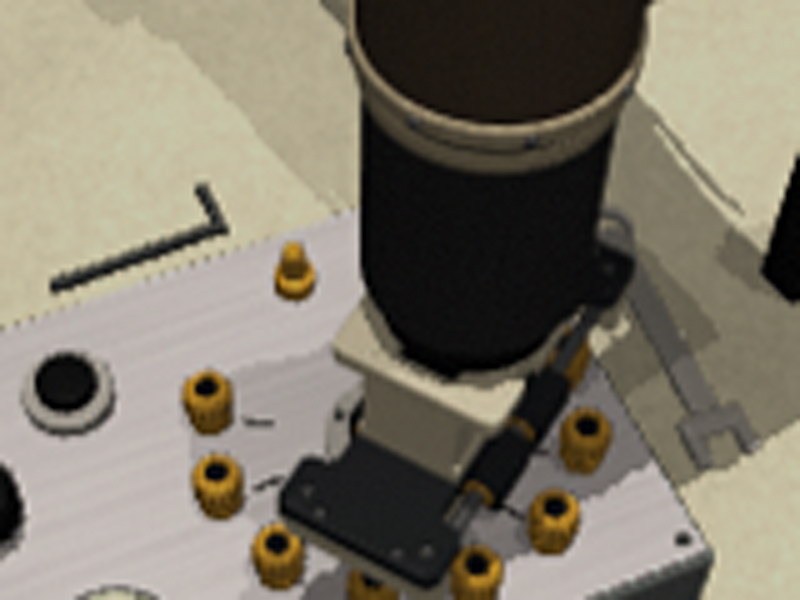

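apply_moves(
  motion=[
    [[-0.007, 0.013, 0, 0, 0, 0.0125, 0], [-0.009, 0.013, 0, 0, 0, 0.0125, 0], [-0.009, 0.012, 0, 0, 0, 0.0125, 0], [-0.011, 0.011, 0, 0, 0, 0.0125, 0], [-0.011, 0.01, 0, 0, 0, 0.0125, 0]],
  ],
)

```text
t: 6.05
position: [0.5886, 0.1043, 0.0759]
orientation: [[-0.244, -0.97, 0.001], [-0.97, 0.244, 0.0], [-0.001, -0.001, -1.0]]
wrist_force: [4.1, -3.7, -2.9]
grip_width: 0.0005
grasp_force: 2.4
```

apply_moves(
  motion=[
    [[-0.012, 0.009, 0, 0, 0, 0.0125, 0], [-0.013, 0.009, 0, 0, 0, 0.0125, 0], [-0.014, 0.007, 0, 0, 0, 0.0125, 0], [-0.014, 0.006, 0, 0, 0, 0.0125, 0], [-0.014, 0.006, 0, 0, 0, 0.0125, 0]],
  ],
)

```text
t: 6.68
position: [0.5714, 0.1136, 0.0758]
orientation: [[0.145, -0.989, 0.0], [-0.989, -0.145, 0.0], [-0.0, -0.0, -1.0]]
wrist_force: [0.2, 0.3, -0.2]
grip_width: 0.0006
grasp_force: 0.0
```

apply_moves(
  motion=[
    [[-0.015, 0.004, 0, 0, 0, 0.0125, 0], [-0.015, 0.002, 0, 0, 0, 0.0125, 0], [-0.015, 0.002, 0, 0, 0, 0.0125, 0], [-0.015, 0.001, 0, 0, 0, 0.0125, 0], [-0.016, -0.001, 0, 0, 0, 0.0125, 0]],
  ],
)

```text
t: 7.3
position: [0.5533, 0.1161, 0.0761]
orientation: [[0.513, -0.858, 0.002], [-0.858, -0.513, 0.001], [-0.0, -0.002, -1.0]]
wrist_force: [1.3, 1.9, 0.0]
grip_width: 0.0006
grasp_force: 0.9
```

```bash
python3 - <<'E'
from h import *
s=env.get_state(); print(s["position"],tgt(103.5,t=-.021),s["wrist_force"],s["joint_pos"])
look("c",(195,110,160,120),5)
E
```

```text
[0.55325337 0.11607428 0.07608357] [0.55299471 0.11546402] [1.28087295 1.85904677 0.0266244 ] [ 5.52843404e-01  3.22999209e-01 -4.24426042e-01 -2.34280840e-04
 -8.21145060e-01 -1.41657766e-02]
```

View pics/c.png

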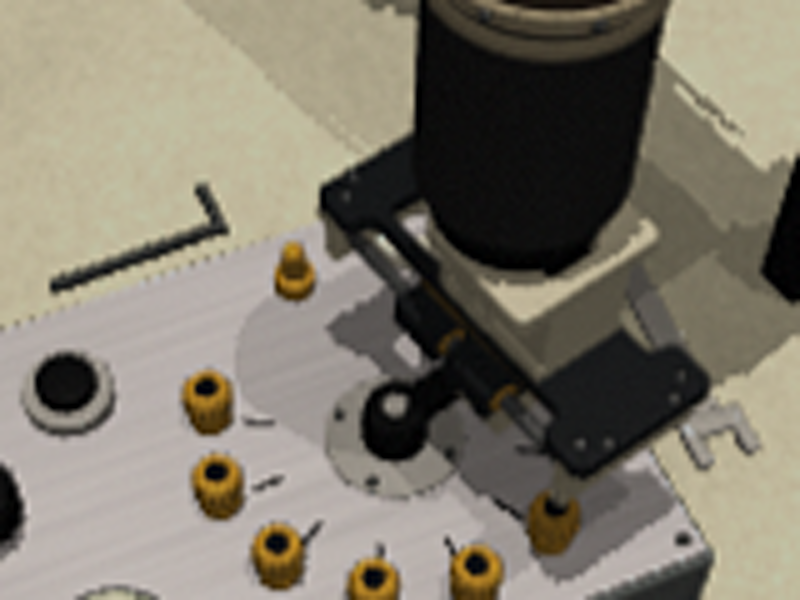

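apply_moves(
  motion=[
    [[-0.015, -0.002, 0, 0, 0, 0.0125, 0], [-0.015, -0.003, 0, 0, 0, 0.0125, 0], [-0.015, -0.005, 0, 0, 0, 0.0125, 0], [0, 0, 0, 0, 0, 0, 0], [0, 0, 0, 0, 0, 0, 0]],
  ],
)

```text
t: 7.98
position: [0.5414, 0.1129, 0.0757]
orientation: [[0.697, -0.718, 0.0], [-0.718, -0.697, 0.0], [-0.0, -0.0, -1.0]]
wrist_force: [-0.1, -0.7, 0.8]
grip_width: 0.0004
grasp_force: 0.0
```

```bash
python3 - <<'E'
from h import *
s=env.get_state(); print(s["position"],tgt(117,t=-.021),s["wrist_force"])
look("d",(195,110,160,120),5)
for a in (90,120): print(a,[(np.array(proj("scene",[*tgt(a,r=r,t=0),.09]))-[195,110])*5 for r in(.03,.06,.095)])
E
```

```text
[0.54136529 0.11291628 0.07565845] [0.54177662 0.11311715] [-0.08262804 -0.71722649  0.83319248]
90 [array([449.63097325, 382.78271697]), array([503.79409355, 362.72637581]), array([566.12323224, 339.64619758])]
120 [array([429.71524154, 362.33158012]), array([463.72701291, 322.65259653]), array([502.27981079, 277.67593777])]
```

View pics/d.png

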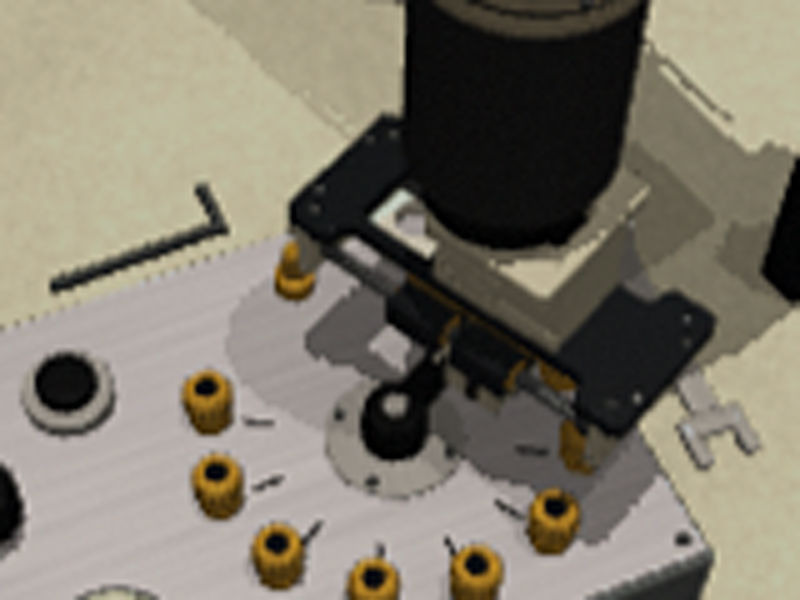

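apply_moves(
  motion=[
    [[0.008, 0.008, 0, 0, 0, 0, 0], [0.008, 0.008, 0.02, 0, 0, 0, 0], [0, 0, 0.1, 0, 0, 0, 0], [0, 0, 0.15, 0, 0, 0, 0], [0, 0, 0.15, 0, 0, 0, 0]],
  ],
)

```text
t: 8.65
position: [0.5453, 0.1169, 0.1819]
orientation: [[0.698, -0.716, -0.0], [-0.716, -0.698, -0.0], [0.0, 0.0, -1.0]]
wrist_force: [0.4, 0.2, 0.1]
grip_width: 0.0008
grasp_force: 0.0
```

apply_moves(
  motion=[
    [[0, -0.16, 0.1, 0, 0, 0, 0], [-0.02, -0.18, 0, 0, 0, 0, 0], [-0.04, -0.18, 0, 0, 0, 0, 0], [-0.04, -0.18, 0, 0, 0, 0, 0], [-0.02, -0.156, 0, 0, 0, 0, 0]],
  ],
)

```text
t: 9.28
position: [0.5149, -0.0985, 0.2062]
orientation: [[0.698, -0.716, 0.001], [-0.716, -0.698, 0.0], [0.0, -0.001, -1.0]]
wrist_force: [0.7, 0.1, 0.4]
grip_width: 0.0003
grasp_force: 0.0
```

```bash
python3 - <<'E'
from h import *
s=env.get_state(); print(s["position"],s["wrist_force"])
look("e",(195,110,160,120),5)
for l,z in(("lever_nose",.09),("silencer_top",.106),("selector_aim",.09)):
    for r in env.pinpoint("scene",l)[:2]: print(l,r,at_z("scene",r["at"],z))
E
```

```text
[ 0.51486663 -0.09852949  0.20620448] [0.71437667 0.08777077 0.41814103]
lever_nose {'at': [281.5, 156.8], 'conf': 0.64} [0.45575772 0.09952757 0.09      ]
lever_nose {'at': [290.7, 176.7], 'conf': 0.6} [0.52078013 0.11424882 0.09      ]
silencer_top {'at': [294.9, 163.4], 'conf': 0.62} [0.4921674  0.12833798 0.106     ]
selector_aim {'at': [293.9, 166.2], 'conf': 0.84} [0.48936866 0.12727701 0.09      ]
selector_aim {'at': [323.8, 180.5], 'conf': 0.65} [0.54140578 0.19525237 0.09      ]
```

View pics/e.png

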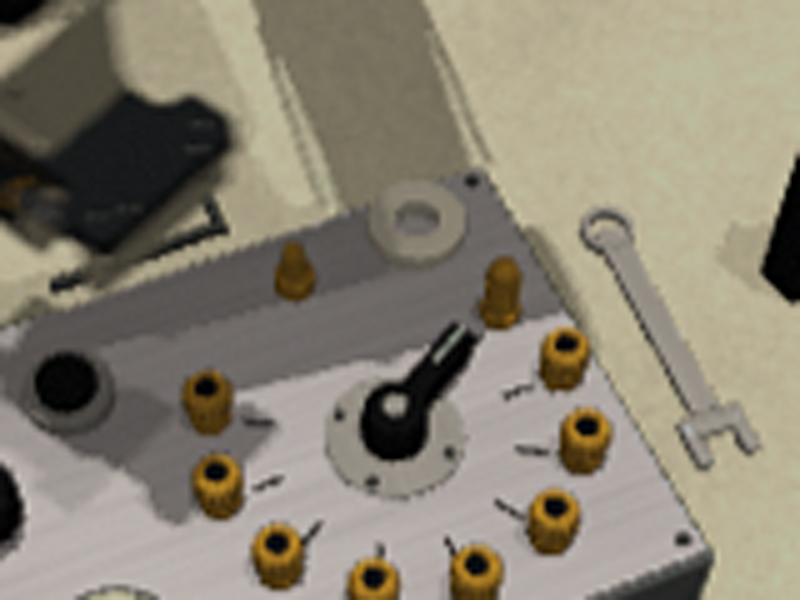

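apply_moves(
  motion=[
    [[0.007, 0.005, -0.12, 0, 0, 0, 0], [0, 0, -0.15, 0, 0, 0, 0], [0, 0, -0.15, 0, 0, 0, 0], [0, 0, -0.05, 0, 0, 0, 0], [0, 0, 0, 0, 0, 0, 0]],
  ],
)

```text
t: 10.1
position: [0.5172, -0.0954, 0.088]
orientation: [[0.699, -0.715, -0.001], [-0.715, -0.699, -0.0], [-0.0, 0.001, -1.0]]
wrist_force: [-0.7, -0.3, 1.0]
grip_width: 0.0005
grasp_force: 0.0
```

apply_moves(
  motion=[
    [[0, 0, -0.01, 0, 0, 0, 0], [0, 0, -0.01, 0, 0, 0, 0], [0, 0, -0.01, 0, 0, 0, 0], [0, 0, 0, 0, 0, 0, 0], [0, 0, 0, 0, 0, 0, 0]],
  ],
)

```text
t: 10.72
position: [0.5176, -0.0958, 0.081]
orientation: [[0.699, -0.715, 0.001], [-0.715, -0.699, 0.0], [0.001, -0.001, -1.0]]
wrist_force: [1.7, 1.0, 2.9]
grip_width: 0.0008
grasp_force: 1.0
```

Contact (about 3 N at z 0.081); correct the 1 mm offset and press on gently.

apply_moves(
  motion=[
    [[-0.002, -0.004, -0.006, 0, 0, 0, 0], [0, 0, -0.006, 0, 0, 0, 0], [0, 0, -0.006, 0, 0, 0, 0], [0, 0, 0, 0, 0, 0, 0], [0, 0, 0, 0, 0, 0, 0]],
  ],
)

```text
t: 11.35
position: [0.517, -0.0968, 0.0763]
orientation: [[0.699, -0.715, 0.001], [-0.715, -0.699, -0.0], [0.001, -0.001, -1.0]]
wrist_force: [1.3, 2.5, 4.7]
grip_width: 0.0008
grasp_force: 2.5
```

apply_moves(
  motion=[
    [[0, 0, -0.004, 0, 0, 0, 0], [0, 0, -0.004, 0, 0, 0, 0], [0, 0, 0, 0, 0, 0, 0], [0, 0, 0, 0, 0, 0, 0], [0, 0, 0, 0, 0, 0, 0]],
  ],
)

```text
t: 11.98
position: [0.5172, -0.0969, 0.076]
orientation: [[0.699, -0.715, 0.002], [-0.715, -0.699, -0.0], [0.001, -0.001, -1.0]]
wrist_force: [-4.7, 4.5, 21.3]
grip_width: 0.0002
grasp_force: 11.0
```

apply_moves(
  motion=[
    [[0, 0, 0.03, 0, 0, 0, 0], [0, 0, 0.08, 0, 0, 0, 0], [0, 0, 0.16, 0, 0, 0, 0], [0, 0, 0.16, 0, 0, 0, 0], [0, 0, 0.1, 0, 0, 0, 0]],
  ],
)

```text
t: 12.6
position: [0.5159, -0.0971, 0.2078]
orientation: [[0.698, -0.716, -0.0], [-0.716, -0.698, -0.0], [-0.0, 0.0, -1.0]]
wrist_force: [0.2, 1.4, -0.6]
grip_width: 0.0004
grasp_force: 0.0
```

apply_moves(
  motion=[
    [[0, -0.1, 0, 0, 0, 0, 0], [0, -0.15, 0, 0, 0, 0, 0], [0, -0.15, 0, 0, 0, 0, 0], [0, 0, 0, 0, 0, 0, 0], [0, 0, 0, 0, 0, 0, 0]],
  ],
)

```text
t: 13.22
position: [0.5156, -0.1969, 0.2058]
orientation: [[0.698, -0.716, -0.002], [-0.716, -0.698, 0.0], [-0.002, 0.001, -1.0]]
wrist_force: [0.2, 0.8, -0.7]
grip_width: 0.0006
grasp_force: 0.0
```

```bash
python3 - <<'E'
from h import *
s=env.get_state(); print(s["position"],s["wrist_force"])
look("f",(155,125,200,150),4)
E
```

```text
[ 0.51564812 -0.19686648  0.20575299] [ 0.19075103  0.82700367 -0.69084127]
```

View pics/f.png

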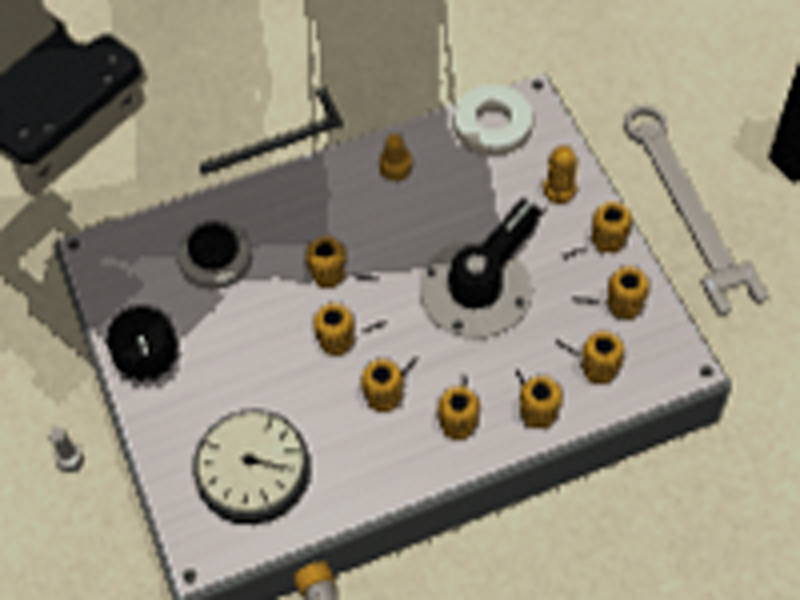

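The lever (nose at about 530,210) points at the silencer (562,175). The button (212,245) is up, the regulator and loose things in view look unmoved, and the arm is clear.

```bash
python3 -c "
from rig import env
print(env.sign_off())"
```

```text
the job is handed in; nothing more can be done
None
```

I pushed the lever four clicks to the silencer at +120°, where it clicked home, then pressed the dump button fully down and let it come back up. The arm finished clear of everything and the job is handed in; no verdict came back.

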